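# Dry-lay a carved rose badge on its round panel

## Robot

A 6-joint arm with a two-finger parallel gripper is mounted at the origin on the work surface. World frame = base frame: x ahead of the robot, y to its left, z up, the work surface at z = 0. Lengths are in mm, angles in rad, forces in N, time in s.
With the tool pointing down it reaches from about 300 to 875 mm from the base axis. Payload 4.2 kg.
Tool frame: the origin (TCP) lies on the front face of the gripper's body, between the roots of the fingers; the fingertips stand 73 mm ahead of it and the grasp point (between the pads) lies 54 mm ahead of it (bot.tips_ahead is the distance from the TCP to the fingertips, in mm); z points along the fingers, y is the line along which they close (so a half turn about z gives the same grasp; the last joint's range is limited). The gripper opens to 85 mm and grips with 20 to 120 N. Pads are 22 mm wide; open, the fingers measure 114 mm over their backs; the gripper's body (76 mm by 85 mm) begins 54 mm behind the grasp point. The pads swing forward as they close: fully open they stand 13 mm farther back than shut.
Start: joints at [-1.319, 0.32, 1.565, -0, 1.257, -0.02], TCP at [154.368, -553.899, 303.938] pointing down, gripper open.
Joint ranges: [-3.11, 3.11], [-0.84, 2.01], [0.21, 2.61], [-1.34, 4.49], [0.05, 2.63], [-2.56, 2.56]. Speed limits (rad/s): [2.57, 2.57, 3.14, 3.14, 3.14, 3.14].

## Interface

Orientations are given as a 3x3 rotation matrix whose columns are the frame's x, y, z axes.
In Python, from plant import telemetry, get_image, order, bot gives the robot as it stands.
- The arm moves only by the shell command python3 -m handwheel 'ROWS' [FORCE]. ROWS is JSON, a list of rows, each a list of 7 numbers: the opening, from -1 (shut) to 1 (fully open), then the shift along the tool's x, y, z as a fraction of full scale, then the turn, a rotation vector about the tool's x, y, z as a fraction of full scale. A call has 1 to 8 rows; each row shifts and turns the commanded pose from where the row before left it, along the tool's axes as they then stand; what a row does not reach is not made up. Full scale, the value 1, is 0.12 m for a shift and 180 degrees for a turn. A row lasts 1/8 s, in which the tool goes at most 62.5 mm and 10.7 degrees, less where a joint would pass 70% of its speed; a pose out of reach is approached as far as the arm can. A call with a number of a shift or a turn outside -1 to 1 is refused whole. A call with a gripper value outside its range is refused whole. The fingers move at their own pace and stop on an object; FORCE is the grip in N (left out, the last holds). Time passes only in rows, so rows that do not move let the fingers close. It gives the time, the measured TCP pose, the force, the opening and the grip force at its end, in the units of the state.
- telemetry.sense(): the state, without advancing time (a new reading comes with each control period).
- get_image(name): name is "side" or "top" or "wrist"; returns a dict with "img" (384x512x3 uint8, red, green, blue), "fovy" (degrees; the focal length in pixels is half the picture's height over the tangent of half this angle, whatever the lens; pixels are square), "cx", "cy" (the principal point, pixels), "extrinsics" (4x4, takes a point from camera to world coordinates). Camera axes: x right, y up, looking along -z (the intrinsics and any distortion apply to the point x, -y, -z); pixel columns grow to the right and rows downward; lengths in mm; the calibration is good to about 2 mm. The wrist camera is an equidistant fisheye: a pixel r from the principal point sees the ray r / f radians off the axis. A picture is of the moment at which its call begins. There is no depth.
- order.job_done(): hands the job in; it is judged then, once.
The state is a dict: "time": time; "joint_pos": joint angles; "dq": joint speeds; "joint_efforts": joint torques, N m; "tool_pos": TCP position; "tool_rot": TCP orientation; "force": force on the tool from outside, world axes, zero at the start; "torque": the same for the moment, N m; "gripper_width": opening from 0.0 (shut) to 1.0 (fully open); "finger_force": force on a finger pad.
Only numpy, scipy, OpenCV 4.12 (cv2) and the standard library are available. Lean on these libraries where they do the work, as an engineer would, in place of code of your own. Each camera call takes 0.05 s, during which the arm holds its last target. There are 200 camera calls.

## Task

Dry-lay the five limewood carvings on the dark round panel, right way up by the pale keystone block on the panel's rim, which marks its top: the large rose in the middle, the small rose centred on top of it, the crown above the rose with its points towards the keystone, and the two leaf sprays left and right of the rose, each curving round it with its stalk end down, halfway up the panel. Set everything flat and centred on the pencilled lines, and leave the wax tin and the two loose gouges where they lie.

Things in the scene. Friction and masses are not known exactly. Their poses are not given: they have to be found in the camera images.
- panel: Fixed dark roundel, 280 mm wide, turned any way. Origin: centre of the underside, bench height; +x to the pale keystone block on the rim (the panel's top; 36 mm high), +y to its left. Flat ground 22 mm up, 130 mm radius; rim 7 mm higher. Pencilled: centre lines, a 30 mm radius circle, and an 80 mm one where crown (x 80 mm, y 0) and middles of left (x 0, y 80) and right spray (x 0, y -80) belong.
- rose_large: Large rose of pale limewood, five round petals, 51 to 55 mm across any way, petals 17 mm thick, with a plain flat round seat (39 mm wide) in the middle, 20 mm above the underside. Any turn on the panel will do. Lies face up. Origin: centre of the underside, z up out of its face.
- rose_small: Small rose of pale limewood, five round petals, 35 to 38 mm across, petals 14 mm thick, domed button in the middle (20 mm high). Goes on the large rose's seat, any turn. Lies face up. Origin: centre of the underside, z up.
- crown: Pale limewood crown lying face up: a block 28 (x) by 44 mm (y), 15 mm thick (18 mm at the band along its -x edge), with five ball-tipped points reaching to x = 33 mm. Its flat sides, 44 mm apart in y, are the grip. Origin: under the middle of the block; +x the way the points go, z up. Laid right, its axes are parallel to the panel's.
- spray_left: Pale limewood laurel spray for the left side, face up: an arc of 80 mm radius, about 120 mm long, 45 mm wide over all, 17 mm high. A plain ribbon tie in the middle (24 x 24 mm, flat sides to +y and -y) is the grip. Origin: under the tie; +x to the single pointed leaf (tip), -x to the bare stalk, hollow side to -y (tip up: hollow on the right). Laid right, its axes are parallel to the panel's.
- spray_right: Mirror image of the left spray, for the right side, face up: the same sizes and grip. Origin: under the middle of the ribbon tie; +x to the single pointed leaf (tip), -x to the bare stalk, hollow side to +y (tip up: hollow on the left). Laid right, its axes are parallel to the panel's.
- wax_tin: Round flat metal tin, 65 mm diameter, 27 mm high, loose on the bench among the carvings; not part of the job. Origin: centre of the underside.
- gouge: Carving gouge with a wooden handle lying at the back left of the bench, 240 mm long, 28 mm high; not part of the job. Origin: on the bench under the ferrule, where handle and blade meet.
- gouge_2: Broader carving gouge with a wooden handle lying at the back right of the bench, 250 mm long, 28 mm high; not part of the job. Origin: on the bench under the ferrule.
Mind the look-alikes: they are no part of the job. What is shaped like the spray_left but blue is not meant.

How it is judged (in metres and radians):
At the end, for the whole second after the job is handed in: Large rose within 10 mm of the panel's centre, small rose seated within 8 mm of its middle; crown and sprays within 12 mm per axis of their places, the panel's centre within 22 mm per axis of its due place in their own frames; all flat (3 mm in height, 0.12 rad), face up, at rest (horizontal distance between rose_large and panel below 0.01 m and horizontal distance between rose_small and rose_large below 0.008 m and x of crown in the frame of panel between 0.068 and 0.092 m and y of crown in the frame of panel between -0.012 and 0.012 m and x of panel in the frame of crown between -0.102 and -0.058 m and y of panel in the frame of crown between -0.022 and 0.022 m and x of spray_left in the frame of panel between -0.012 and 0.012 m and y of spray_left in the frame of panel between 0.068 and 0.092 m and x of panel in the frame of spray_left between -0.022 and 0.022 m and y of panel in the frame of spray_left between -0.102 and -0.058 m and x of spray_right in the frame of panel between -0.012 and 0.012 m and y of spray_right in the frame of panel between -0.092 and -0.068 m and x of panel in the frame of spray_right between -0.022 and 0.022 m and y of panel in the frame of spray_right between 0.058 and 0.102 m and z of rose_large in the frame of panel between 0.019 and 0.025 m and angle between each of rose_large, rose_small, crown, spray_left, spray_right's own z axis and vertical below 0.12 rad and linear speed of each of rose_large, rose_small, crown, spray_left, spray_right below 0.02 m/s and z of rose_small in the frame of panel between 0.039 and 0.045 m and z of crown in the frame of panel between 0.019 and 0.025 m and z of spray_left in the frame of panel between 0.019 and 0.025 m and z of spray_right in the frame of panel between 0.019 and 0.025 m); the robot touches nothing.
It fails at once if the wax tin is pushed more than 30 mm (distance of wax_tin from where it was at the start of the episode above 0.03 m).
It fails at once if the gouge is pushed more than 30 mm (distance of gouge from where it was at the start of the episode above 0.03 m).
It fails at once if the second gouge is pushed more than 30 mm (distance of gouge_2 from where it was at the start of the episode above 0.03 m).
It also fails if it takes over 138 s, if anything falls off the work surface, if the arm or the gripper's body presses on something with over 40 N, if the wrist force passes 120 N, or if a joint passes its speed limit or range.

## Working session

There is one attempt and no reset: what is moved stays moved. The work goes in short steps, Python scripts to look and compute and a shell command to move; the robot and the scene stay as the last step left them, time stands still between calls to the robot, and variables do not carry over. Pictures are saved under pics/ and viewed, at most 14 in all, crops included, and the job is handed in when it is done.

```bash
ls; mkdir -p pics; python3 - <<'E'
from plant import telemetry, get_image, order, bot
import cv2
for n in ("top","side"):
    d=get_image(n); cv2.imwrite(f"pics/{n}0.png",cv2.resize(d["img"][:,:,::-1],(800,600),interpolation=cv2.INTER_CUBIC)); print(n,d["fovy"],d["cx"],d["cy"],d["extrinsics"].round(3).tolist() if hasattr(d["extrinsics"],'round') else d["extrinsics"], [k for k in d])
s=telemetry.sense(); print(s["tool_rot"],s["tool_pos"],s["time"])
E
```

```text
pics
top 53.4382870091084 265.75460452372494 196.57974161881404 [[-0.009, 0.995, -0.095, 406.606], [-1.0, -0.008, 0.011, 191.404], [0.01, 0.095, 0.995, 1346.514], [0.0, 0.0, 0.0, 1.0]] ['img', 'fovy', 'cx', 'cy', 'extrinsics']
side 46.41780940232026 255.6135940107592 198.16507549913612 [[-0.993, 0.082, -0.087, 410.83], [-0.119, -0.592, 0.797, 1447.206], [0.014, 0.802, 0.597, 1007.402], [0.0, 0.0, 0.0, 1.0]] ['img', 'fovy', 'cx', 'cy', 'extrinsics']
[[ 9.63277177e-01  2.68508689e-01 -4.04610310e-04]
 [ 2.68508993e-01 -9.63275959e-01  1.53212001e-03]
 [ 2.16361522e-05 -1.58449775e-03 -9.99998744e-01]] [ 154.29693372 -553.58819614  303.17776975] 0.1
```

View pics/top0.png

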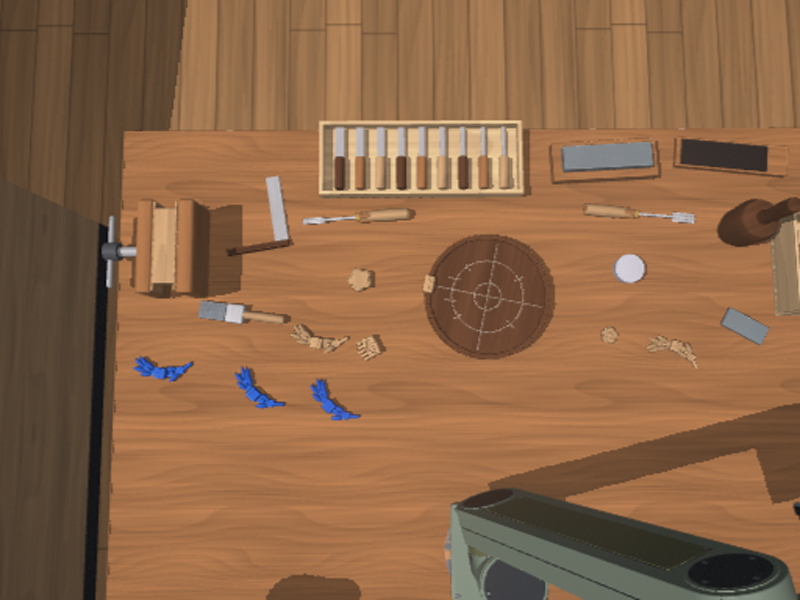

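View pics/side0.png

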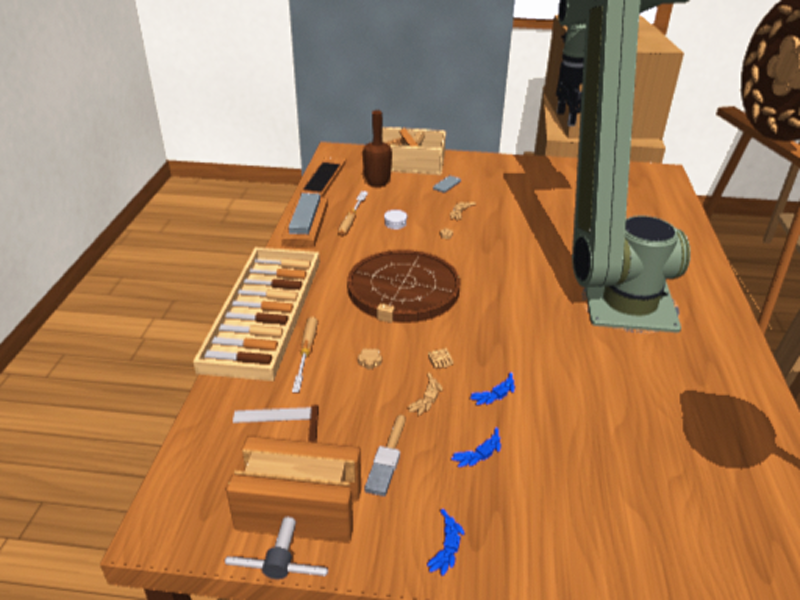

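The top view shows (800x600 pixels):
- **Panel:** at (489,296), with the keystone at (429,284).
- **Roses:** large at (361,280), small at (609,335).
- **Crown:** at (370,347).
- **Pale sprays:** at (320,340) and (672,348).
- **Not part of the job:** three blue sprays at (163,369), (260,388) and (335,400), which are decoys because of their colour, plus the tin at (630,268) and the gouges at (360,216) and (640,213).

I still need to tell the left spray from the right, so I'll crop those two and the crown.

```bash
cat > h.py <<'E'
import numpy as np, cv2
from plant import telemetry, get_image, order, bot
def ray(d,u,v,fish=False):
    E=np.array(d["extrinsics"]); f=192/np.tan(np.radians(d["fovy"]/2))
    p=np.array([u-d["cx"],v-d["cy"]])/f
    if fish:
        r=np.hypot(*p); s=np.sinc(r/np.pi); c=np.array([p[0]*s,-p[1]*s,-np.cos(r)])
    else: c=np.array([p[0],-p[1],-1.])
    return E[:3,3],E[:3,:3]@c
def plane(d,u,v,z,fish=False):
    o,r=ray(d,u,v,fish); return (o+r*(z-o[2])/r[2])
def proj(d,P,fish=False):
    E=np.array(d["extrinsics"]); f=192/np.tan(np.radians(d["fovy"]/2))
    c=E[:3,:3].T@(np.asarray(P,float)-E[:3,3]); x,y,z=c[0],-c[1],-c[2]
    if fish:
        rr=np.hypot(x,y); k=np.arctan2(rr,z)/max(rr,1e-9); return np.array([d["cx"]+f*k*x,d["cy"]+f*k*y])
    return np.array([d["cx"]+f*x/z,d["cy"]+f*y/z])
def rect(d,x,y,z,half,res,fish=True,n=None):
    """top-down rectified patch on plane z: columns = -y, rows = -x (as the top view); res px/mm"""
    n=int(2*half*res); X=x+half-np.arange(n)/res; Y=y+half-np.arange(n)/res
    m=np.array([[proj(d,(a,b,z),fish) for b in Y] for a in X],np.float32)
    return cv2.remap(d["img"],m[:,:,0],m[:,:,1],cv2.INTER_LINEAR)
E
python3 - <<'E'
from h import *
d=get_image("top"); k=1.5625
for n,p,z in [("panel",(489,296),29),("key",(429,284),36),("rl",(361,280),17),("rs",(609,335),14),("crown",(370,347),15),("sA",(320,340),15),("sB",(672,348),15),("tin",(630,268),27)]:
    print(n,plane(d,p[0]/k,p[1]/k,z).round())
I=d["img"][:,:,::-1]
c=[cv2.resize(I[v-20:v+20,u-27:u+27],(400,300),interpolation=cv2.INTER_CUBIC) for u,v in [(205,218),(430,223),(237,222),(233,180)]]
cv2.imwrite("pics/crop1.png",np.vstack([np.hstack(c[:2]),np.hstack(c[2:])]))
d=get_image("wrist"); cv2.imwrite("pics/w0.png",d["img"][:,:,::-1]); print(d["fovy"],d["cx"],d["cy"],np.array(d["extrinsics"]).round(2))
E
```

```text
panel [556.  13.  29.]
key [583. 146.  36.]
rl [596. 299.  17.]
rs [ 467. -257.   14.]
crown [445. 279.  15.]
sA [462. 390.  15.]
sB [ 437. -397.   15.]
tin [ 617. -306.   27.]
65.70646984690485 256.45431939534626 191.24571600772504 [[ 2.7000e-01  9.2000e-01  2.9000e-01  2.2618e+02]
 [-9.6000e-01  2.6000e-01  8.0000e-02 -5.3347e+02]
 [-0.0000e+00 -3.0000e-01  9.5000e-01  3.7340e+02]
 [ 0.0000e+00  0.0000e+00  0.0000e+00  1.0000e+00]]
```

View pics/crop1.png

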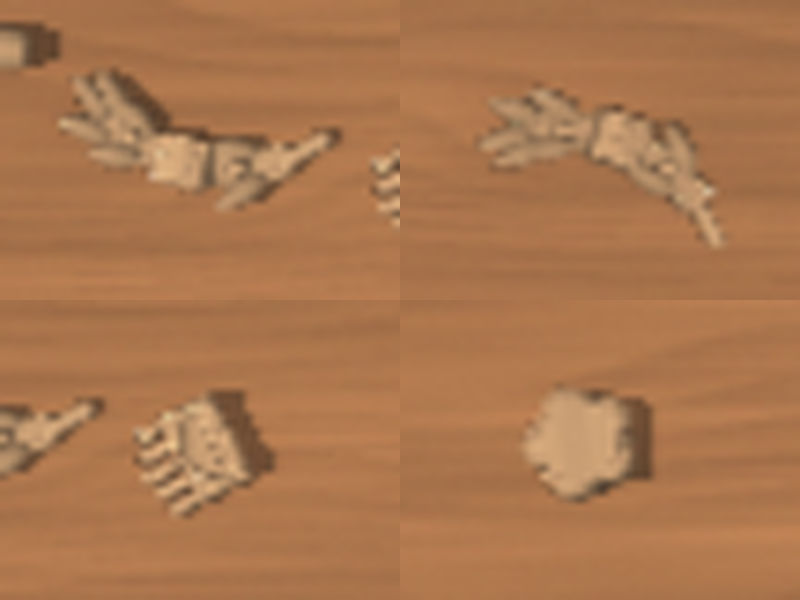

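Spray A at (320,340) has its leafy tip at the left and hollow side up, so with the tip up the hollow is on the right. That makes it spray_left. Spray B at (672,348) has its tip at the left and hollow side down, which makes it spray_right. I'll confirm both up close with the wrist camera.

```bash
python3 -m handwheel '[[1,0.41,-0.162,0,0,0,0],[1,0.41,-0.162,0,0,0,0],[1,0.41,-0.162,0,0,0,0],[1,0.41,-0.162,0,0,0,0],[1,0.41,-0.162,0,0,0,0],[1,0.41,-0.162,0,0,0,0],[1,0.41,-0.162,0,0,0,0],[1,0,0,0,0,0,0]]' && python3 -m handwheel '[[1,0,0,0,0,0,-0.059],[1,0,0,0,0,0,-0.059],[1,0,0,0,0,0,-0.059],[1,0,0,0,0,0,-0.059],[1,0,0,0,0,0,-0.059],[1,0,0,0,0,0,-0.059],[1,0,0,0,0,0,-0.059],[1,0,0,0,0,0,0]]'
python3 - <<'E'
from h import *
print([a for a in dir(bot) if a[0]!='_'],bot.tips_ahead)
d=get_image("wrist"); np.save("wB.npy",d,allow_pickle=True)
a=rect(d,437,-397,12,75,4); b=rect(d,467,-257,14,75,4)
cv2.imwrite("pics/wB.png",np.hstack([cv2.resize(x,(400,400)) for x in (a,b)])[:,:,::-1])
E
```

```text
time: 1.2
tool_pos: [451.9, -328.2, 303.5]
tool_rot: [[0.962, 0.273, 0.0], [0.273, -0.962, 0.001], [0.0, -0.001, -1.0]]
force: [-1.7, -0.5, -0.0]
gripper_width: 0.999
finger_force: 0.0
time: 2.2
tool_pos: [448.8, -330.9, 303.8]
tool_rot: [[0.005, 1.0, -0.001], [1.0, -0.005, -0.0], [-0.0, -0.001, -1.0]]
force: [0.1, -0.2, 0.4]
gripper_width: 1.001
finger_force: 0.0
['IKError', 'tips_ahead'] 72.6
```

View pics/wB.png

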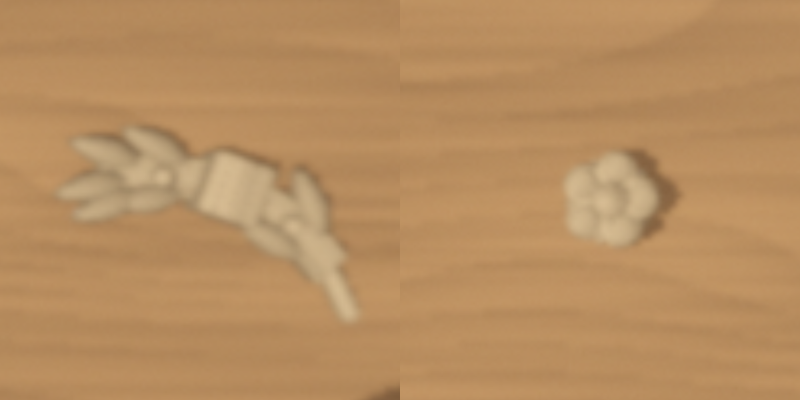

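spray_right and rose_small are both clear in this view: tie at px (238,187), rose at px (610,197). The leafy end is the tip and the bare stalk is at lower right, so B is spray_right. Next I'll look at the panel and the left side.

```bash
python3 -m handwheel '[[1,0.442,0.12,0,0,0,0],[1,0.442,0.12,0,0,0,0],[1,0.442,0.12,0,0,0,0],[1,0.442,0.12,0,0,0,0],[1,0.442,0.12,0,0,0,0],[1,0.442,0.12,0,0,0,0],[1,0.442,0.12,0,0,0,0],[1,0,0,0,0,0,0]]' | head -2; python3 -m handwheel '[[1,0,0,0,0,0,0]]' >/dev/null
python3 - <<'E'
from h import *
d=get_image("wrist"); np.save("wP.npy",d,allow_pickle=True)
a=rect(d,556,13,22,160,1.875); cv2.imwrite("pics/wP.png",a[:,:,::-1])
E
python3 -m handwheel '[[1,0.444,-0.069,0,0,0,0],[1,0.444,-0.069,0,0,0,0],[1,0.444,-0.069,0,0,0,0],[1,0.444,-0.069,0,0,0,0],[1,0.444,-0.069,0,0,0,0],[1,0.444,-0.069,0,0,0,0],[1,0,0,0,0,0,0],[1,0,0,0,0,0,0]]' | head -2
python3 - <<'E'
from h import *
d=get_image("wrist"); np.save("wA.npy",d,allow_pickle=True)
p=[rect(d,x,y,z,70,2.85) for x,y,z in [(462,390,12),(445,279,15),(596,299,18)]]
cv2.imwrite("pics/wA.png",cv2.resize(np.hstack(p),(798,266))[:,:,::-1]); print(p[0].shape)
E
```

```text
time: 3.25
tool_pos: [551.5, 43.6, 303.6]
time: 4.42
tool_pos: [502.2, 359.0, 303.7]
(399, 399, 3)
```

View pics/wP.png

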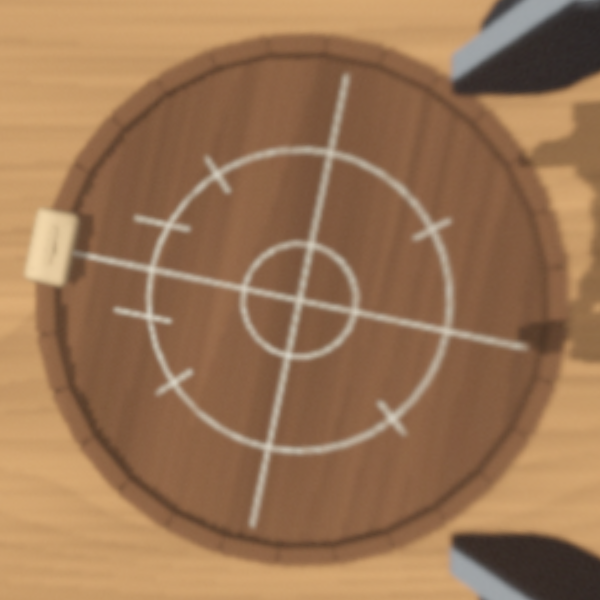

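View pics/wA.png

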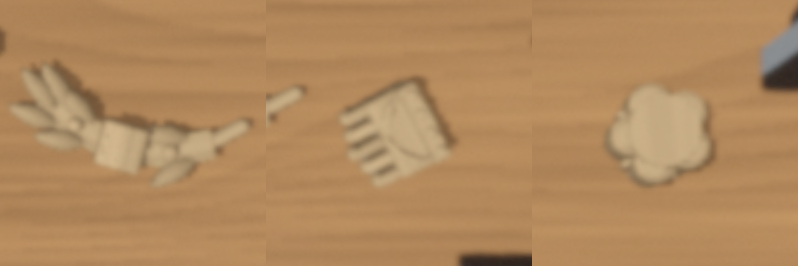

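The panel centre is at px (299.5,299.5), which is world (556,13), with its top heading at 78.3°. On the left side:

| Part | World position (mm) | Heading |
|---|---|---|
| spray_left | (456,396) | about 75° |
| crown | (448,273) | about 115° |
| rose_large | (597,299.5) | any |

A's leafy tip is at the left and its hollow faces up, so it is spray_left. I'll start with the large rose.

```bash
python3 -m handwheel '[[1,-0.248,0.395,0,0,0,0],[1,-0.248,0.395,0,0,0,0],[1,0,0,0.5,0,0,0],[1,0,0,0.5,0,0,0],[1,0,0,0.4,0,0,0],[1,0,0,0,0,0,0]]'
```

```text
time: 5.22
tool_pos: [594.9, 297.8, 132.2]
tool_rot: [[0.004, 1.0, -0.008], [1.0, -0.004, -0.004], [-0.004, -0.008, -1.0]]
force: [-0.7, -0.6, 0.6]
gripper_width: 1.001
finger_force: 0.0
```

```bash
python3 -m handwheel '[[1,0.014,0.017,0.24,0,0,0],[1,0,0,0.235,0,0,0],[1,0,0,0,0,0,0],[-1,0,0,0,0,0,0],[-1,0,0,0,0,0,0],[-1,0,0,0,0,0,0],[-1,0,0,0,0,0,0],[-1,0,0,0,0,0,0]]' 40; python3 -m handwheel '[[-1,0,0,0,0,0,0],[-1,0,0,0,0,0,0],[-1,0,0,-0.2,0,0,0],[-1,0,0,-0.3,0,0,0],[-1,0,0,0,0,0,0]]'
```

```text
time: 6.22
tool_pos: [599.7, 302.8, 81.9]
tool_rot: [[0.002, 1.0, 0.004], [1.0, -0.002, 0.002], [0.002, 0.004, -1.0]]
force: [-0.6, -1.6, 6.6]
gripper_width: 0.591
finger_force: 40.2
time: 6.85
tool_pos: [600.4, 303.4, 143.3]
tool_rot: [[0.001, 1.0, 0.008], [1.0, -0.001, 0.004], [0.004, 0.008, -1.0]]
force: [1.0, 0.8, -1.1]
gripper_width: 0.586
finger_force: 41.5
```

```bash
python3 -m handwheel '[[-1,-0.403,-0.061,0,0,0,0],[-1,-0.403,-0.061,0,0,0,0],[-1,-0.403,-0.061,0,0,0,0],[-1,-0.403,-0.061,0,0,0,0],[-1,-0.403,-0.061,0,0,0,0],[-1,-0.403,-0.061,0,0,0,0],[-1,0,0,0,0,0,0],[-1,0,0,0,0,0,0]]'
python3 - <<'E'
from h import *
s=telemetry.sense();print(s["tool_pos"])
d=get_image("wrist"); cv2.imwrite("pics/h1.png",d["img"][:,:,::-1])
E
```

```text
time: 7.85
tool_pos: [554.2, 12.7, 138.8]
tool_rot: [[0.002, 1.0, -0.0], [1.0, -0.002, 0.0], [0.0, -0.0, -1.0]]
force: [-0.2, 0.0, -0.7]
gripper_width: 0.586
finger_force: 41.6
[554.16947926  12.65472647 138.77339544]
```

View pics/h1.png

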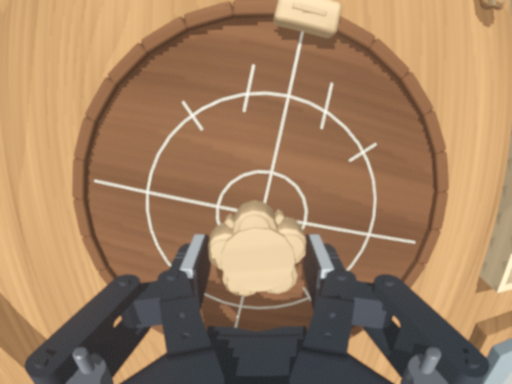

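The rose is held level, with its seat circle centred near px (258,258).

```bash
python3 - <<'E'
from h import *
d=get_image("wrist")
for p in [(258,258),(258,235),(258,290)]: print(plane(d,*p,56,True).round(1))
I=d["img"].astype(int); m=((I[:,:,0]>170)&(I[:,:,2]>110)).astype(np.uint8); m[:195]=0;m[305:]=0;m[:,:205]=0;m[:,312:]=0
n,l,st,c=cv2.connectedComponentsWithStats(m); i=1+st[1:,4].argmax(); print(st[i],c[i],plane(d,*c[i],56,True))
E
```

```text
[5.536e+02 1.000e-01 5.600e+01]
[553.6  15.3  56. ]
[553.6 -23.6  56. ]
[ 205  195  101  102 6882] [255.81124673 248.93809939] [552.33215292   6.2052218   56.        ]
```

```bash
python3 - <<'E'
from h import *
d=get_image("wrist")
for P in [(554,12.7,67),(554,12.7,56),(554+25,12.7,67),(554+25,23.7,67),(554+25,1.7,67),(554,12.7+26,53),(554,12.7-26,53),(554,12.7+26,40),(556.3,13.3,22),(556.3+100*np.cos(1.3666),13.3+100*np.sin(1.3666),22)]: print(P,proj(d,P,True).round())
cv2.imwrite("pics/h2.png",cv2.resize(d["img"][180:320,170:350,::-1],(720,560),interpolation=cv2.INTER_CUBIC))
E
```

```text
(554, 12.7, 67) [259. 249.]
(554, 12.7, 56) [259. 239.]
(579, 12.7, 67) [305. 248.]
(579, 23.7, 67) [306. 230.]
(579, 1.7, 67) [303. 265.]
(554, 38.7, 53) [259. 195.]
(554, -13.3, 53) [258. 274.]
(554, 38.7, 40) [258. 188.]
(556.3, 13.3, 22) [262. 216.]
(np.float64(576.5780249169004), np.float64(111.22242697906117), 22) [295.  67.]
```

View pics/h2.png

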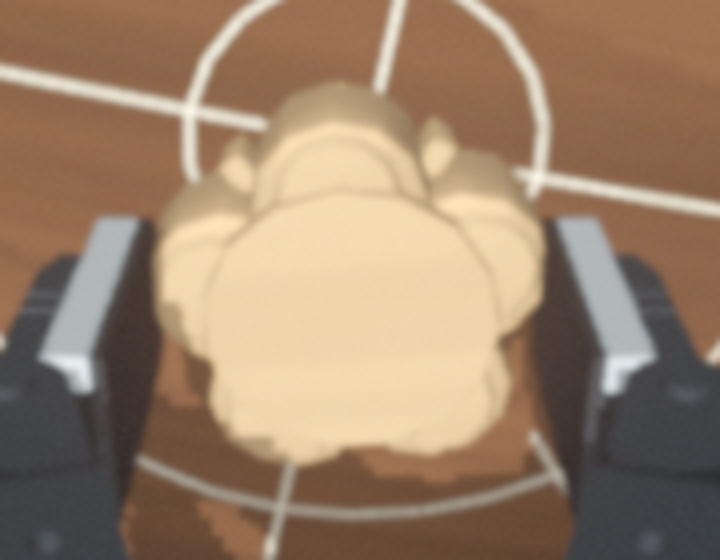

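The seat height is 138.8-82+20 ≈ 76, not 56, so I'll redo that calculation.

```bash
python3 - <<'E'
from h import *
d=get_image("wrist")
for p in [(170+351/4,180+190/4),(170+205/4,258),(170+497/4,258),(258,258)]: print(plane(d,*p,76,True).round(1))
E
```

```text
[553.4  29.4  76. ]
[534.6  12.   76. ]
[572.3  11.9  76. ]
[553.5  12.1  76. ]
```

```bash
python3 -m handwheel '[[-1,0.018,0.023,0.1,0,0,0],[-1,0,0,0.1,0,0,0],[-1,0,0,0.07,0,0,0],[-1,0,0,0,0,0,0],[-1,0,0,0,0,0,0]]'
```

```text
time: 8.68
tool_pos: [557.1, 14.5, 106.5]
tool_rot: [[0.002, 1.0, 0.0], [1.0, -0.002, -0.0], [-0.0, 0.0, -1.0]]
force: [0.6, 0.2, 0.1]
gripper_width: 0.586
finger_force: 41.6
```

```bash
python3 -m handwheel '[[-1,0,0,0.018,0,0,0],[-1,0,0,0,0,0,0],[0.55,0,0,0,0,0,0],[0.55,0,0,0,0,0,0],[0.55,0,0,0,0,0,0],[0.55,0,0,-0.1,0,0,0],[0.55,0,0,-0.4,0,0,0],[0.55,0,0,-0.4,0,0,0]]'; python3 -m handwheel '[[1,0,0,-0.5,0,0,0],[1,0,0,0,0,0,0]]'
python3 - <<'E'
from h import *
d=get_image("wrist"); cv2.imwrite("pics/p1.png",np.hstack([rect(d,556.3,13.3,42,50,4)])[:,:,::-1])
E
```

```text
time: 9.68
tool_pos: [556.8, 14.6, 214.1]
tool_rot: [[0.002, 1.0, -0.0], [1.0, -0.002, -0.0], [-0.0, -0.0, -1.0]]
force: [0.1, -0.1, -0.2]
gripper_width: 0.775
finger_force: 0.0
time: 9.93
tool_pos: [559.1, 14.6, 278.6]
tool_rot: [[0.001, 1.0, 0.013], [1.0, -0.001, -0.0], [-0.0, 0.013, -1.0]]
force: [1.0, -0.7, -0.7]
gripper_width: 1.002
finger_force: 0.0
```

View pics/p1.png

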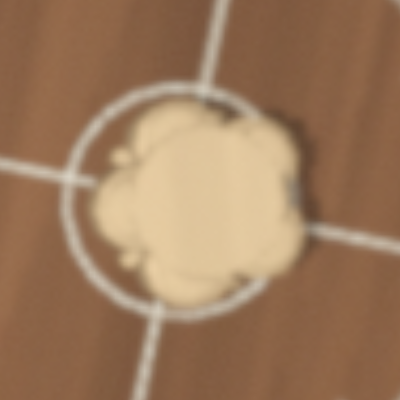

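The large rose is seated at (556.5,10.6), well within tolerance. Next is the small rose. Last time the tips pressed on the bench as they closed, so I'll stay at TCP z ≈ 87.

```bash
python3 -m handwheel '[[1,-0.459,-0.148,0,0,0,0],[1,-0.459,-0.148,0,0,0,0],[1,-0.459,-0.148,0,0,0,0],[1,-0.459,-0.148,0,0,0,0],[1,-0.459,-0.148,0,0,0,0],[1,0,0,0.5,0,0,0],[1,0,0,0.5,0,0,0],[1,0,0,0.2,0,0,0]]' | head -1;  python3 -m handwheel '[[1,0,0,0,0,0,0],[1,0,0,0,0,0,0]]'; python3 - <<'E'
from h import *
d=get_image("wrist"); I=rect(d,468,-261,10,40,5)
h=cv2.cvtColor(I,cv2.COLOR_RGB2HSV); cv2.imwrite("pics/s1.png",I[:,:,::-1])
E
```

```text
time: 10.98
time: 11.22
tool_pos: [468.1, -260.8, 128.9]
tool_rot: [[0.001, 1.0, 0.001], [1.0, -0.001, -0.001], [-0.001, 0.001, -1.0]]
force: [0.5, 0.7, 0.2]
gripper_width: 1.001
finger_force: 0.0
```

View pics/s1.png

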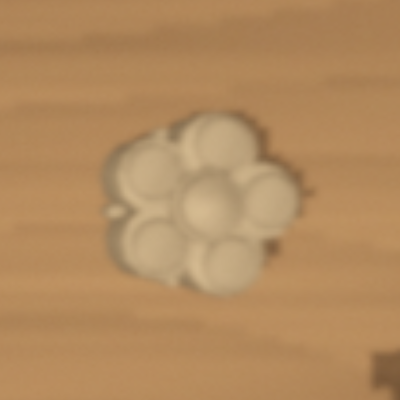

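```bash
python3 -m handwheel '[[1,0,0,0.2,0,0,0],[1,0,0,0.15,0,0,0],[1,0,0,0,0,0,0],[-1,0,0,0,0,0,0],[-1,0,0,0,0,0,0],[-1,0,0,0,0,0,0],[-1,0,0,0,0,0,0],[-1,0,0,0,0,0,0]]' 30; python3 -m handwheel '[[-1,0,0,0,0,0,0],[-1,0,0,0,0,0,0]]'; python3 -m handwheel '[[-1,0,0,-0.3,0,0,0],[-1,0,0,-0.5,0,0,0],[-1,0.456,0.147,0,0,0,0],[-1,0.456,0.147,0,0,0,0],[-1,0.456,0.147,0,0,0,0],[-1,0.456,0.147,0,0,0,0],[-1,0.456,0.147,0,0,0,0],[-1,0,0,0,0,0,0]]'; python3 -m handwheel '[[-1,0,0,0.25,0,0,0],[-1,0,0,0,0,0,0]]'
python3 - <<'E'
from h import *
d=get_image("wrist"); cv2.imwrite("pics/s2.png",cv2.resize(d["img"][150:320,150:370,::-1],(770,595),interpolation=cv2.INTER_CUBIC))
E
```

```text
time: 12.28
tool_pos: [466.8, -260.6, 87.0]
tool_rot: [[0.001, 1.0, -0.002], [1.0, -0.001, 0.0], [0.0, -0.002, -1.0]]
force: [0.2, -0.4, -0.8]
gripper_width: 0.002
finger_force: 0.0
time: 12.52
tool_pos: [467.7, -260.7, 86.6]
tool_rot: [[0.001, 1.0, -0.0], [1.0, -0.001, -0.0], [-0.0, -0.0, -1.0]]
force: [-1.7, -0.0, 4.4]
gripper_width: -0.003
finger_force: 2.1
time: 13.52
tool_pos: [557.4, 16.3, 182.0]
tool_rot: [[-0.004, 1.0, 0.001], [1.0, 0.004, 0.001], [0.001, 0.001, -1.0]]
force: [0.1, -0.4, 0.2]
gripper_width: -0.001
finger_force: 0.0
time: 13.78
tool_pos: [554.7, 12.2, 150.3]
tool_rot: [[0.002, 1.0, -0.006], [1.0, -0.002, -0.0], [-0.0, -0.006, -1.0]]
force: [-0.6, 0.1, 1.2]
gripper_width: -0.0
finger_force: 0.0
```

View pics/s2.png

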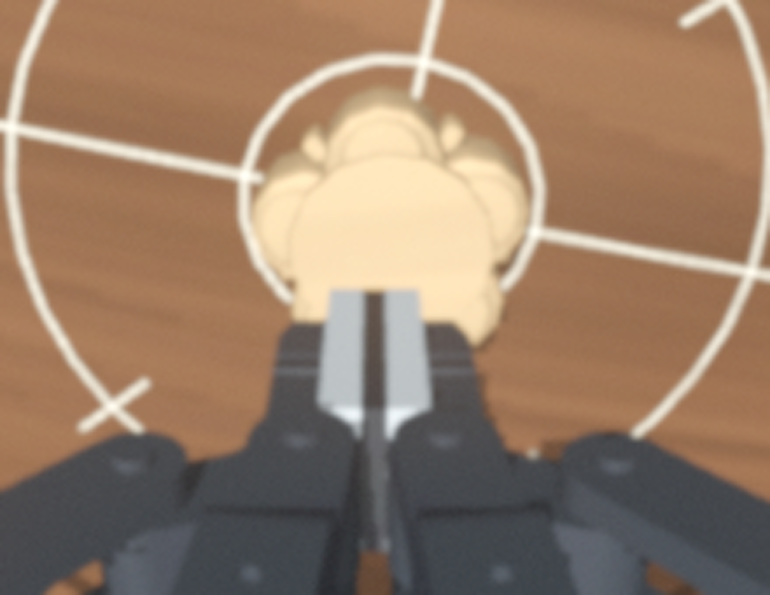

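The grasp missed. The fingers shut above the small rose, which means tips_ahead applies to the shut position. I'll go back, re-measure by mask, and grasp lower.

```bash
cat >> h.py <<'E'
def blob(d,x,y,z,half,show=True):
    """pale object mask in rectified patch; returns (X,Y), bbox mm, principal axis heading deg"""
    I=rect(d,x,y,z,half,4) if isinstance(d,dict) else d
    S=cv2.GaussianBlur(cv2.cvtColor(I,cv2.COLOR_RGB2HSV),(5,5),0)[:,:,1]
    t,m=cv2.threshold(S,0,1,cv2.THRESH_BINARY_INV+cv2.THRESH_OTSU)
    m=cv2.morphologyEx(m,cv2.MORPH_OPEN,np.ones((5,5),np.uint8))
    n,l,st,c=cv2.connectedComponentsWithStats(m)
    for i in sorted(range(1,n),key=lambda i:-st[i,4])[:2]:
        b=st[i]; print("S<",t,"cen",x+half-c[i][1]/4,y+half-c[i][0]/4,"mid",x+half-(b[1]+b[3]/2)/4,y+half-(b[0]+b[2]/2)/4,"size x,y",b[3]/4,b[2]/4,"area",b[4]/16)
    return m
E
python3 -m handwheel '[[1,-0.454,-0.146,0,0,0,0],[1,-0.454,-0.146,0,0,0,0],[1,-0.454,-0.146,0,0,0,0],[1,-0.454,-0.146,0,0,0,0],[1,-0.454,-0.146,0,0,0,0],[1,0,0,0.15,0,0,0],[1,0,0,0,0,0,0],[1,0,0,0,0,0,0]]'
python3 - <<'E'
from h import *
o=cv2.resize(cv2.imread("pics/s1.png")[:,:,::-1],(320,320)); blob(o,468,-261,10,40)
d=get_image("wrist"); blob(d,468,-261,10,40); print(plane(d,256,191,0,True))
E
```

```text
time: 14.82
tool_pos: [468.7, -259.6, 135.3]
tool_rot: [[0.001, 1.0, 0.001], [1.0, -0.001, -0.001], [-0.001, 0.001, -1.0]]
force: [1.0, -0.1, -1.1]
gripper_width: 0.997
finger_force: 0.0
S< 107.0 cen 466.97694232602475 -260.18148236415635 mid 467.0 -261.125 size x,y 36.5 39.25 area 1049.0
S< 107.0 cen 487.3624029859589 -259.92397357663367 mid 487.75 -260.875 size x,y 36.5 39.25 area 1054.9375
[ 466.97706848 -247.78538596    0.        ]
```

The rose had been pushed 20 mm in +x, to (487.4,-260.5). I'll re-grasp it there.

```bash
python3 -m handwheel '[[1,-0.008,0.157,0,0,0,0],[1,0,0,0.3,0,0,0],[1,0,0,0.19,0,0,0],[1,0,0,0,0,0,0],[-1,0,0,0,0,0,0],[-1,0,0,0,0,0,0],[-1,0,0,0,0,0,0],[-1,0,0,0,0,0,0]]' 30; python3 -m handwheel '[[-1,0,0,0,0,0,0],[-1,0,0,0,0,0,0]]'
```

```text
time: 15.88
tool_pos: [487.6, -260.7, 76.8]
tool_rot: [[0.002, 1.0, 0.002], [1.0, -0.002, -0.001], [-0.001, 0.002, -1.0]]
force: [-0.8, 0.3, 6.5]
gripper_width: 0.409
finger_force: 29.4
time: 16.12
tool_pos: [487.6, -260.7, 76.8]
tool_rot: [[0.002, 1.0, 0.002], [1.0, -0.002, -0.001], [-0.001, 0.002, -1.0]]
force: [-1.3, 0.5, 6.0]
gripper_width: 0.412
finger_force: 29.4
```

```bash
python3 -m handwheel '[[-1,0,0,-0.3,0,0,0],[-1,0,0,-0.4,0,0,0],[-1,0.452,0.115,0,0,0,0],[-1,0.452,0.115,0,0,0,0],[-1,0.452,0.115,0,0,0,0],[-1,0.452,0.115,0,0,0,0],[-1,0.452,0.115,0,0,0,0],[-1,0,0,0,0,0,0]]'; python3 -m handwheel '[[-1,0,0,0,0,0,0],[-1,0,0,0,0,0,0]]'
python3 - <<'E'
from h import *
d=get_image("wrist"); cv2.imwrite("pics/s3.png",cv2.resize(d["img"][150:320,150:370,::-1],(770,595),interpolation=cv2.INTER_CUBIC))
E
```

```text
time: 17.12
tool_pos: [557.3, 13.9, 159.9]
tool_rot: [[-0.004, 1.0, 0.001], [1.0, 0.004, 0.0], [0.0, 0.001, -1.0]]
force: [-0.1, 0.1, 0.0]
gripper_width: 0.408
finger_force: 30.0
time: 17.38
tool_pos: [556.2, 9.4, 159.6]
tool_rot: [[0.003, 1.0, -0.0], [1.0, -0.003, -0.0], [-0.0, -0.0, -1.0]]
force: [0.4, 0.6, 0.2]
gripper_width: 0.411
finger_force: 30.0
```

View pics/s3.png

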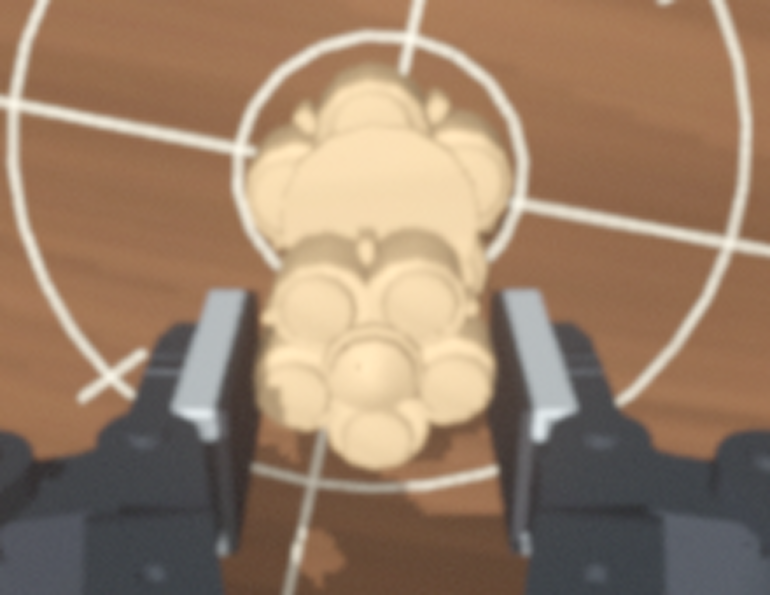

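Held level. The button is at about full-frame px (256.6,256.3), and the large rose's seat has its centre column at 258.3 and its top edge at row 185.7.

```bash
python3 - <<'E'
from h import *
d=get_image("wrist")
print(plane(d,256.6,256.3,102,True),plane(d,256.6,252.5,102,True)); print(plane(d,258.3,185.7,42,True),plane(d,150+283/3.5,150+195/3.5,42,True),plane(d,150+475/3.5,150+195/3.5,42,True))
E
```

```text
[554.74062542  11.85099554 102.        ] [554.74838444  14.00964315 102.        ]
[555.99983878  30.37261349  42.        ] [537.47666231  16.4007572   42.        ] [574.47492932  16.2416168   42.        ]
```

```bash
python3 -m handwheel '[[-1,-0.008,0.01,0.15,0,0,0],[-1,0,0,0.12,0,0,0],[-1,0,0,0.055,0,0,0],[-1,0,0,0,0,0,0],[-1,0,0,0.01,0,0,0],[-1,0,0,0,0,0,0]]'; python3 -m handwheel '[[0.1,0,0,0,0,0,0],[0.1,0,0,0,0,0,0],[0.1,0,0,0,0,0,0],[0.1,0,0,-0.1,0,0,0],[0.1,0,0,-0.3,0,0,0],[1,0,0,-0.5,0,0,0],[1,0,0,-0.5,0,0,0],[1,0,0,0,0,0,0]]'
python3 - <<'E'
from h import *
d=get_image("wrist"); m=blob(d,556.3,13.3,50,60)
print(telemetry.sense()["tool_pos"])
E
```

```text
time: 18.23
tool_pos: [557.9, 9.7, 119.7]
tool_rot: [[0.001, 1.0, 0.001], [1.0, -0.001, -0.0], [-0.0, 0.001, -1.0]]
force: [-0.3, -0.8, 0.3]
gripper_width: 0.406
finger_force: 30.0
time: 19.23
tool_pos: [559.8, 9.7, 293.8]
tool_rot: [[0.002, 1.0, 0.013], [1.0, -0.002, -0.0], [-0.0, 0.013, -1.0]]
force: [0.8, 0.1, -0.3]
gripper_width: 1.0
finger_force: 0.0
S< 98.0 cen 555.8882525467806 17.26956572747003 mid 556.3 13.299999999999997 size x,y 120.0 120.0 area 3196.4375
S< 98.0 cen 508.2168207024029 -33.63200422498019 mid 512.175 -32.575 size x,y 31.75 28.25 area 236.6875
[558.43698692   9.67612443 290.51101143]
```

```bash
python3 -m handwheel '[[1,0.438,-0.184,0,0,0,0],[1,0.438,-0.184,0,0,0,0],[1,0.438,-0.184,0,0,0,0],[1,0.438,-0.184,0,0,0,0],[1,0.438,-0.184,0,0,0,0],[1,0,0,0,0,0,-0.0463],[1,0,0,0,0,0,-0.0463],[1,0,0,0,0,0,-0.0463]]'|head -2; python3 -m handwheel '[[1,0,0,0.45,0,0,0],[1,0,0,0.45,0,0,0],[1,0,0,0.2,0,0,0],[1,0,0,0,0,0,0],[1,0,0,0,0,0,0]]'
python3 - <<'E'
from h import *
d=get_image("wrist"); np.save("wC.npy",d,allow_pickle=True); m=blob(d,448.2,272.7,15,38)
n,l,st,c=cv2.connectedComponentsWithStats(m); i=1+st[1:,4].argmax()
p=np.argwhere(l==i)[:,::-1].astype(np.float32); r=cv2.minAreaRect(p); b=cv2.boxPoints(r); print(r[1][0]/4,r[1][1]/4,r[2]); print(np.c_[448.2+38-b[:,1]/4,272.7+38-b[:,0]/4].round(1).tolist())
E
```

```text
time: 20.27
tool_pos: [446.8, 272.5, 285.6]
time: 20.9
tool_pos: [448.0, 272.8, 155.8]
tool_rot: [[-0.421, 0.907, 0.0], [0.907, 0.421, 0.0], [-0.0, 0.001, -1.0]]
force: [0.3, 0.0, 0.2]
gripper_width: 0.993
finger_force: 0.0
S< 106.0 cen 443.42468602157857 280.3805588645723 mid 443.325 280.575 size x,y 56.75 57.25 area 1836.3125
44.09842300415039 49.687076568603516 62.10273361206055
[[449.8999938964844, 315.1000061035156], [473.1000061035156, 271.20001220703125], [434.1000061035156, 250.60000610351562], [410.8999938964844, 294.5]]
```

```bash
python3 -m handwheel '[[1,0,0,0.4,0,0,-0.016],[1,0,0,0.265,0,0,0],[1,0,0,0,0,0,0],[-1,0,0,0,0,0,0],[-1,0,0,0,0,0,0],[-1,0,0,0,0,0,0],[-1,0,0,0,0,0,0],[-1,0,0,0,0,0,0]]' 40; python3 -m handwheel '[[-1,0,0,0,0,0,0],[-1,0,0,-0.2,0,0,0],[-1,0,0,-0.3,0,0,0],[-1,0,0,0,0,0,0]]'
```

```text
time: 21.95
tool_pos: [448.6, 273.1, 77.3]
tool_rot: [[-0.466, 0.885, 0.003], [0.885, 0.466, 0.002], [0.0, 0.003, -1.0]]
force: [-0.1, -0.2, 6.3]
gripper_width: 0.503
finger_force: 40.7
time: 22.45
tool_pos: [449.3, 273.6, 138.8]
tool_rot: [[-0.466, 0.885, 0.007], [0.885, 0.466, 0.004], [0.0, 0.008, -1.0]]
force: [0.6, 0.1, -1.0]
gripper_width: 0.501
finger_force: 41.1
```

```bash
python3 -m handwheel '[[-1,-0.455,0.05,0,0,0,0],[-1,-0.455,0.05,0,0,0,0],[-1,-0.455,0.05,0,0,0,0],[-1,-0.455,0.05,0,0,0,0],[-1,0,0,0,0,0,0.0548],[-1,0,0,0,0,0,0.0548],[-1,0,0,0,0,0,0.0548],[-1,0,0,0,0,0,0.0548]]'|head -2; python3 -m handwheel '[[-1,0,0,0,0,0,0],[-1,0,0,0,0,0,0]]'
```

```text
time: 23.45
tool_pos: [570.4, 90.4, 134.9]
time: 23.7
tool_pos: [570.6, 90.6, 135.3]
tool_rot: [[0.2, 0.98, -0.001], [0.98, -0.2, -0.0], [-0.0, -0.0, -1.0]]
force: [-0.3, 0.5, -0.7]
gripper_width: 0.5
finger_force: 41.0
```

```bash
python3 -m handwheel '[[-1,0.008,0.014,0.15,0,0,0],[-1,0,0,0.13,0,0,0],[-1,0,0,0,0,0,0],[-1,0,0,0.02,0,0,0],[-1,0,0,0,0,0,0]]'; python3 -m handwheel '[[0.2,0,0,0,0,0,0],[0.2,0,0,0,0,0,0],[0.2,0,0,0,0,0,0],[0.2,0,0,-0.1,0,0,0],[0.2,0,0,-0.4,0,0,0],[1,0,0,-0.5,0,0,0],[1,0,0,-0.5,0,0,0],[1,0,0,0,0,0,0]]'
```

```text
time: 24.32
tool_pos: [572.6, 91.2, 99.4]
tool_rot: [[0.202, 0.979, -0.0], [0.979, -0.202, -0.0], [-0.0, -0.0, -1.0]]
force: [-0.1, -1.1, -0.4]
gripper_width: 0.5
finger_force: 42.3
time: 25.32
tool_pos: [574.7, 91.6, 286.2]
tool_rot: [[0.202, 0.979, 0.013], [0.979, -0.202, 0.002], [0.004, 0.012, -1.0]]
force: [0.3, -0.0, -0.7]
gripper_width: 1.0
finger_force: 0.0
```

```bash
cat >> h.py <<'E'
def tie(d,x,y,z,half=75):
    m=blob(d,x,y,z,half); m=cv2.morphologyEx(m,cv2.MORPH_CLOSE,np.ones((3,3),np.uint8))
    for k in (60,68,76,84):
        o=cv2.morphologyEx(m,cv2.MORPH_OPEN,cv2.getStructuringElement(cv2.MORPH_ELLIPSE,(k,k)))
        n,l,st,c=cv2.connectedComponentsWithStats(o)
        if n<2: break
        i=1+st[1:,4].argmax(); p=np.argwhere(l==i)[:,::-1].astype(np.float32); r=cv2.minAreaRect(p)
        print(k,"tie",x+half-r[0][1]/4,y+half-r[0][0]/4,"size",np.array(r[1])/4,r[2])
E
python3 -m handwheel '[[1,0.381,-0.2465,0,0,0,0],[1,0.381,-0.2465,0,0,0,0],[1,0.381,-0.2465,0,0,0,0],[1,0.381,-0.2465,0,0,0,0],[1,0.381,-0.2465,0,0,0,0],[1,0.381,-0.2465,0,0,0,0],[1,0,0,0.4,0,0,0],[1,0,0,0.4,0,0,0]]'|head -2; python3 -m handwheel '[[1,0,0,0.4,0,0,0],[1,0,0,0,0,0,0],[1,0,0,0,0,0,0]]'
python3 - <<'E'
from h import *
d=np.load("wA.npy",allow_pickle=True).item(); tie(d,456,396,14,70)
d=np.load("wB.npy",allow_pickle=True).item(); tie(d,442,-411,14,70)
d=get_image("wrist"); tie(d,456,396,14,70)
cv2.imwrite("pics/a1.png",rect(d,456,396,15,60,5)[:,:,::-1])
E
```

```text
time: 26.32
tool_pos: [453.4, 396.5, 182.1]
time: 26.7
tool_pos: [455.0, 396.3, 136.9]
tool_rot: [[0.202, 0.979, 0.002], [0.979, -0.202, 0.001], [0.002, 0.001, -1.0]]
force: [0.6, -0.3, 0.3]
gripper_width: 1.001
finger_force: 0.0
S< 108.0 cen 462.631578099839 399.7581588835212 mid 466.125 392.375 size x,y 64.25 125.75 area 2910.9375
60 tie 461.68868255615234 398.99095153808594 size [103.41648102  38.05818176] 21.18134880065918
68 tie 461.2607727050781 401.6918029785156 size [98.25003815 37.02841568] 23.198591232299805
76 tie 461.0189971923828 402.4758529663086 size [95.08953857 36.21933365] 23.866804122924805
84 tie 460.1164855957031 401.1089782714844 size [90.94637299 33.49685669] 21.630884170532227
S< 106.0 cen 436.7847247003506 -401.31530363777574 mid 427.875 -399.125 size x,y 73.25 113.75 area 2977.4375
60 tie 436.9399719238281 -402.1881866455078 size [102.94835663  38.08591843] 15.461216926574707
68 tie 437.12731170654297 -402.45086669921875 size [102.1572876   37.55861282] 15.359807968139648
76 tie 439.5978698730469 -400.1999282836914 size [94.17774963 35.94084167] 13.295190811157227
84 tie 439.50128173828125 -401.1441841125488 size [91.63139343 33.68745041] 15.023154258728027
S< 104.0 cen 462.16008333711795 401.3619941868386 mid 465.625 394.5 size x,y 63.75 123.5 area 2752.375
S< 104.0 cen 517.1588016668544 341.05543980177947 mid 516.25 342.5 size x,y 19.5 33.0 area 554.9375
60 tie 461.35157012939453 400.23976135253906 size [100.30017853  35.67690277] 21.384601593017578
68 tie 461.34930419921875 403.4807319641113 size [93.462677   33.68985367] 23.943294525146484
76 tie 460.2838821411133 402.0283203125 size [88.9033432  31.23916817] 21.501432418823242
84 tie 459.9897994995117 401.85228729248047 size [87.66400146 30.80892181] 20.611589431762695
```

View pics/a1.png

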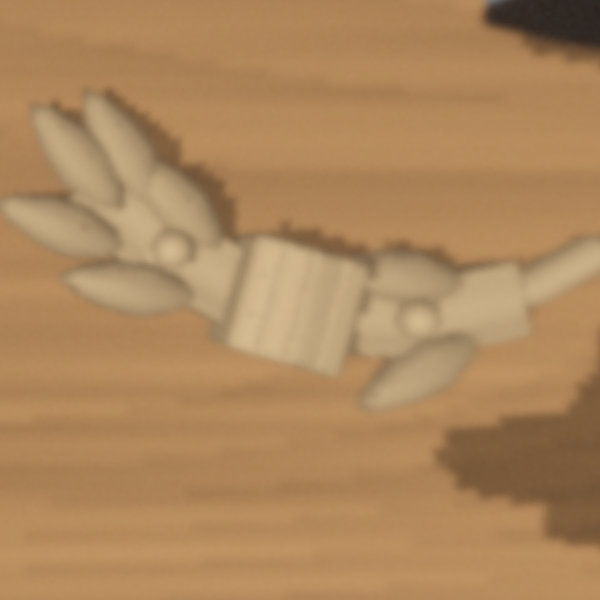

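The tie is centred at px (298,304), which puts it at (455.3,396.5) with heading 74°, directly under the tool. The tip leaves are at the left and the stalk at the right, so it is spray_left. I'll grasp it.

```bash
python3 -m handwheel '[[1,0,0,0.3,0,0,0.024],[1,0,0,0.195,0,0,0],[1,0,0,0,0,0,0],[-1,0,0,0,0,0,0],[-1,0,0,0,0,0,0],[-1,0,0,0,0,0,0],[-1,0,0,0,0,0,0],[-1,0,0,0,0,0,0]]' 40; python3 -m handwheel '[[-1,0,0,0,0,0,0],[-1,0,0,0,0,0,0],[-1,0,0,-0.2,0,0,0],[-1,0,0,-0.35,0,0,0],[-1,0,0,0,0,0,0]]'
```

```text
time: 27.75
tool_pos: [454.3, 396.1, 77.2]
tool_rot: [[0.276, 0.961, 0.0], [0.961, -0.276, 0.001], [0.001, 0.0, -1.0]]
force: [-2.0, 0.4, 5.4]
gripper_width: 0.269
finger_force: 38.4
time: 28.38
tool_pos: [455.8, 397.0, 145.4]
tool_rot: [[0.275, 0.961, 0.006], [0.961, -0.275, 0.005], [0.006, 0.004, -1.0]]
force: [0.3, -0.8, -0.5]
gripper_width: 0.269
finger_force: 38.4
```

```bash
python3 -m handwheel '[[-1,-0.413,0.1457,0,0,0,0],[-1,-0.413,0.1457,0,0,0,0],[-1,-0.413,0.1457,0,0,0,0],[-1,-0.413,0.1457,0,0,0,0],[-1,-0.413,0.1457,0,0,0,0],[-1,-0.413,0.1457,0,0,0,0],[-1,-0.413,0.1457,0,0,0,0],[-1,0,0,0,0,0,-0.024]]'|head -2; python3 -m handwheel '[[-1,0,0,0,0,0,0],[-1,0,0,0,0,0,0]]'
```

```text
time: 29.38
tool_pos: [475.9, 25.4, 141.3]
time: 29.62
tool_pos: [476.2, 28.9, 141.7]
tool_rot: [[0.202, 0.979, -0.001], [0.979, -0.202, -0.0], [-0.0, -0.001, -1.0]]
force: [1.0, 0.2, -0.1]
gripper_width: 0.266
finger_force: 38.4
```

```bash
python3 -m handwheel '[[-1,0.008,0.014,0.17,0,0,0],[-1,0,0,0.16,0,0,0],[-1,0,0,0,0,0,0],[-1,0,0,0.02,0,0,0],[-1,0,0,0,0,0,0]]'; python3 -m handwheel '[[0,0,0,0,0,0,0],[0,0,0,0,0,0,0],[0,0,0,0,0,0,0],[0,0,0,-0.1,0,0,0],[0,0,0,-0.4,0,0,0],[1,0,0,-0.5,0,0,0],[1,0,0,-0.5,0,0,0],[1,0,0,0,0,0,0]]'
```

```text
time: 30.25
tool_pos: [478.6, 29.4, 100.6]
tool_rot: [[0.202, 0.979, 0.001], [0.979, -0.202, -0.0], [0.0, 0.001, -1.0]]
force: [0.1, 0.4, 0.0]
gripper_width: 0.271
finger_force: 38.4
time: 31.25
tool_pos: [480.4, 29.2, 285.9]
tool_rot: [[0.202, 0.979, 0.012], [0.979, -0.202, 0.0], [0.003, 0.012, -1.0]]
force: [0.9, -0.9, 0.0]
gripper_width: 0.998
finger_force: 0.0
```

```bash
python3 -m handwheel '[[1,-0.456,0.053,0,0,0,0],[1,-0.456,0.053,0,0,0,0],[1,-0.456,0.053,0,0,0,0],[1,-0.456,0.053,0,0,0,0],[1,-0.456,0.053,0,0,0,0],[1,-0.456,0.053,0,0,0,0],[1,-0.456,0.053,0,0,0,0],[1,-0.456,0.053,0,0,0,0]]'|head -2; python3 -m handwheel '[[1,0,0,0.4,0,0,0.049],[1,0,0,0.4,0,0,0],[1,0,0,0.4,0,0,0],[1,0,0,0,0,0,0],[1,0,0,0,0,0,0]]'
python3 - <<'E'
from h import *
d=get_image("wrist"); np.save("wB2.npy",d,allow_pickle=True)
I=rect(d,442,-410,15,60,4); cv2.imwrite("pics/b1.png",I[:,:,::-1])
# ribbon tie: corners by distance transform of mask (thickest place)
S=cv2.GaussianBlur(cv2.cvtColor(I,cv2.COLOR_RGB2HSV),(3,3),0)[:,:,1]
m=(S<104).astype(np.uint8); D=cv2.distanceTransform(m,cv2.DIST_L2,5); v,_,_,p=0,0,0,cv2.minMaxLoc(D); q=p[3]; print("thickest",p[1]/4,442+60-q[1]/4,-410+60-q[0]/4)
I2=rect(np.load("wA.npy",allow_pickle=True).item(),456,396,15,60,4)
S=cv2.GaussianBlur(cv2.cvtColor(I2,cv2.COLOR_RGB2HSV),(3,3),0)[:,:,1]
D=cv2.distanceTransform((S<104).astype(np.uint8),cv2.DIST_L2,5); p=cv2.minMaxLoc(D);q=p[3]; print("A check",p[1]/4,456+60-q[1]/4,396+60-q[0]/4)
E
```

```text
time: 32.25
tool_pos: [438.8, -411.3, 279.4]
time: 32.88
tool_pos: [440.2, -410.4, 137.5]
tool_rot: [[0.35, 0.937, 0.001], [0.937, -0.35, -0.001], [-0.001, 0.002, -1.0]]
force: [0.3, 0.6, 1.0]
gripper_width: 1.001
finger_force: 0.0
thickest 11.88604736328125 441.0 -408.75
A check 12.935273170471191 468.25 424.0
```

```bash
python3 -m handwheel '[[1,0.008,0.006,0.3,0,0,0],[1,0,0,0.2,0,0,0],[1,0,0,0,0,0,0],[-1,0,0,0,0,0,0],[-1,0,0,0,0,0,0],[-1,0,0,0,0,0,0],[-1,0,0,0,0,0,0],[-1,0,0,0,0,0,0]]' 40; python3 -m handwheel '[[-1,0,0,0,0,0,0],[-1,0,0,0,0,0,0],[-1,0,0,-0.2,0,0,0],[-1,0,0,-0.4,0,0,0],[-1,0,0,0,0,0,0]]'
```

```text
time: 33.92
tool_pos: [441.4, -409.8, 77.2]
tool_rot: [[0.35, 0.937, 0.002], [0.937, -0.35, -0.002], [-0.001, 0.003, -1.0]]
force: [1.9, -1.0, 5.8]
gripper_width: 0.269
finger_force: 40.6
time: 34.55
tool_pos: [441.8, -410.5, 151.5]
tool_rot: [[0.35, 0.937, 0.005], [0.937, -0.35, -0.005], [-0.003, 0.006, -1.0]]
force: [-0.4, -0.2, -0.4]
gripper_width: 0.269
finger_force: 39.9
```

```bash
python3 -m handwheel '[[-1,0.468,0.04,0,0,0,0],[-1,0.468,0.04,0,0,0,0],[-1,0.468,0.04,0,0,0,0],[-1,0.468,0.04,0,0,0,0],[-1,0.468,0.04,0,0,0,0],[-1,0.468,0.04,0,0,0,0],[-1,0.468,0.04,0,0,0,0],[-1,0.468,0.04,0,0,0,0]]'|head -2; python3 -m handwheel '[[-1,0,0,0,0,0,-0.049],[-1,0,0,0,0,0,0],[-1,0,0,0,0,0,0]]'
```

```text
time: 35.55
tool_pos: [633.5, -0.1, 146.6]
time: 35.92
tool_pos: [633.1, -2.3, 147.3]
tool_rot: [[0.205, 0.979, -0.002], [0.979, -0.205, -0.0], [-0.001, -0.002, -1.0]]
force: [0.1, -0.6, -0.6]
gripper_width: 0.269
finger_force: 39.9
```

```bash
python3 -m handwheel '[[-1,-0.002,0.013,0.18,0,0,0],[-1,0,0,0.18,0,0,0],[-1,0,0,0,0,0,0],[-1,0,0,0.025,0,0,0],[-1,0,0,0,0,0,0]]'; python3 -m handwheel '[[0,0,0,0,0,0,0],[0,0,0,0,0,0,0],[0,0,0,0,0,0,0],[0,0,0,-0.1,0,0,0],[0,0,0,-0.4,0,0,0],[1,0,0,-0.5,0,0,0],[1,0,0,-0.5,0,0,0],[1,0,-0.5,0,0,0,0]]'; python3 -m handwheel '[[1,0.3,0,0,0,0,0],[1,0,0,0,0,0,0],[1,0,0,0,0,0,0]]'
python3 - <<'E'
from h import *
d=get_image("wrist"); np.save("wF.npy",d,allow_pickle=True)
cv2.imwrite("pics/final.png",rect(d,556.3,13.3,35,145,2.06)[:,:,::-1])
E
```

```text
time: 36.55
tool_pos: [635.6, -2.6, 102.7]
tool_rot: [[0.203, 0.979, 0.001], [0.979, -0.203, -0.0], [0.0, 0.001, -1.0]]
force: [-0.3, -0.1, -0.4]
gripper_width: 0.266
finger_force: 39.9
time: 37.55
tool_pos: [581.8, 9.5, 289.4]
tool_rot: [[0.203, 0.979, 0.019], [0.979, -0.203, -0.0], [0.004, 0.018, -1.0]]
force: [-1.1, 0.1, -0.2]
gripper_width: 0.999
finger_force: 0.0
time: 37.92
tool_pos: [584.1, 44.9, 282.6]
tool_rot: [[0.202, 0.979, 0.001], [0.979, -0.202, -0.001], [-0.0, 0.001, -1.0]]
force: [0.2, -0.5, 0.3]
gripper_width: 0.998
finger_force: 0.0
```

View pics/final.png

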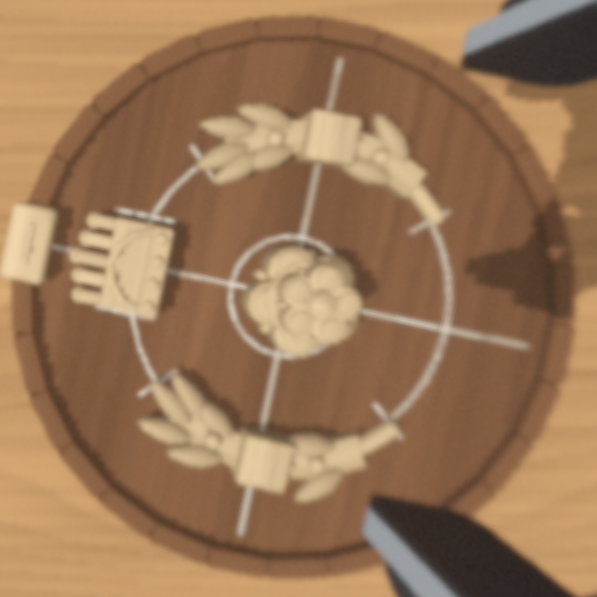

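All five carvings are in their places. The small rose's button is near px (322,303), which works out to about (558,12) at its true height. Before handing in, I'll check that numerically.

```bash
python3 - <<'E'
from h import *
d=np.load("wF.npy",allow_pickle=True).item()
for z,h in((60,30),(56,30)):
    I=rect(d,556.5,10.6,z,h,6); g=cv2.GaussianBlur(cv2.cvtColor(I,cv2.COLOR_RGB2GRAY),(5,5),0)
    c=cv2.HoughCircles(g,cv2.HOUGH_GRADIENT,1,30,param1=30,param2=12,minRadius=24,maxRadius=50)
    if c is not None:
        for a in c[0][:8]: print(z,556.5+h-a[1]/6,10.6+h-a[0]/6,"r",a[2]/6)
print([round(float(v),1) for v in proj(d,(557,11.5,60),True)])
E
```

```text
60 577.25 20.349998 r 8.233334
60 574.75 27.68333 r 8.033334
60 566.9167 9.683332 r 7.85
60 540.0833 35.85 r 5.366667
60 555.9167 0.016666412 r 6.85
60 541.0833 26.516666 r 7.4666667
60 559.9167 -9.983334 r 4.516667
60 567.0833 -6.9833336 r 5.116667
56 577.4167 19.849998 r 8.233334
56 573.4167 28.68333 r 6.2999997
56 556.4167 0.016666412 r 8.233334
56 566.4167 8.683332 r 8.05
56 539.5833 24.849998 r 7.116667
56 579.0833 10.0166645 r 4.9500003
56 571.9167 36.18333 r 4.5833335
56 530.4167 37.016666 r 4.6666665
[238.7, 211.3]
```

```bash
python3 -c "
from plant import order; print(order.job_done())"
```

```text
the job is handed in; nothing more can be done
None
```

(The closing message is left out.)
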